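# Turn the face-down resin sample board over against the sloping divider

### The arm

A 6-joint arm with a two-finger parallel gripper is mounted at the origin on the work surface. World frame = base frame: x ahead of the robot, y to its left, z up, the work surface at z = 0. Lengths are in m, angles in degrees, forces in N, time in s.
With the tool pointing down it reaches from about 0.3 to 0.75 m from the base axis. Payload 8.5 kg.
Tool frame: the origin (TCP) lies on the centre line of the jaws, within the pads' length; the fingertips stand 14 mm ahead of it and the grasp point (between the pads) lies 5 mm behind it; z points along the fingers, x is the direction in which the jaws open and shut, and the axes are right-handed (so a half turn about z gives the same grasp; the last joint's range is limited). The gripper opens to 85 mm and grips with 20 to 120 N. Pads are 22 mm wide; open, the fingers measure 114 mm over their backs; the gripper's body (76 mm by 85 mm) begins 54 mm behind the grasp point. The pads swing forward as they close: fully open they stand 13 mm farther back than shut.
Start: joints at [54.414, 21.807, 74.336, -0, 83.858, -12.336], TCP at [0.217, 0.505, 0.219] pointing down, gripper open.
Joint ranges: [-178.18, 178.18], [-50.72, 133.34], [12.68, 142.11], [-81.47, 261.47], [9.98, 163.14], [-165.26, 165.26]. Speed limits (degrees/s): [136.94, 136.94, 180, 180, 180, 180].

### API

Orientations are given as a 3x3 rotation matrix whose columns are the frame's x, y, z axes.
In Python, from rig import * gives the robot as it stands.
- The arm moves only by the shell command python3 -m crank 'ROWS' [FORCE]. ROWS is JSON, one flat list of numbers, 7 for each row, row after row: the turn, a rotation vector about the world's x, y, z in rad, then the shift along the world's x, y, z in m, then the opening in per cent of the stroke, from 0 (shut) to 100 (fully open). A call has 1 to 20 rows; each row shifts and turns the commanded pose from where the row before left it; what a row does not reach is not made up. A row lasts 1/10 s, in which the tool goes at most 50 mm and 8.59 degrees, less where a joint would pass 70% of its speed; a pose out of reach is approached as far as the arm can. A call is refused whole if a number of a shift passes 0.05 or a number of a turn 0.15, either way. A call with a gripper value outside its range is refused whole. The fingers move at their own pace and stop on an object; FORCE is the grip in N (left out, the last holds). Time passes only in rows, so rows that do not move let the fingers close. It gives the time, the measured TCP pose, the force and the opening at its end, in the units of the state.
- observe(): the state, without advancing time (a new reading comes with each control period).
- get_image(name): name is "scene" or "top"; returns a dict with "frame" (384x512x3 uint8, red, green, blue), "fov_y" (degrees; the focal length in pixels is half the picture's height over the tangent of half this angle, whatever the lens; pixels are square), "cx", "cy" (the principal point, pixels), "k1" (the pictures are not rectified: a ray, as slopes to the right and down, at radius r is drawn at 1 + k1 r^2 times it, then the intrinsics apply), "world_to_cam" (4x4, takes a point from world to camera coordinates). Camera axes: x right, y up, looking along -z (the intrinsics and any distortion apply to the point x, -y, -z); pixel columns grow to the right and rows downward; lengths in m; the calibration is good to about 2 mm. A picture is of the moment at which its call begins. There is no depth.
- close_job(): hands the job in, once; it reports no verdict.
The state is a dict: "time_s": time; "q": joint angles; "qvel": joint speeds; "joint_efforts": joint torques, N m; "position": TCP position; "tool_rot": TCP orientation; "ft_force": force on the tool from outside, world axes, zero at the start; "wrist_torque": the same for the moment, N m; "grip_width": finger opening in m.
Only numpy, scipy, OpenCV 4.12 (cv2) and the standard library are available. Lean on these libraries where they do the work, as an engineer would, in place of code of your own. Each camera call takes 0.05 s, during which the arm holds its last target. There are 200 camera calls.

### The job

Two framed sample boards lie on either side of a low sloping divider; turn over the one that lies face down, showing only its plain back. Push it along the counter into the divider until it has ridden up and is left leaning on the slope, then from behind its upper edge tip it back over, so that it lies flat beside the divider with its resin showing. Leave the other board where it lies.

Things in the scene. Friction and masses are not known exactly. Their poses are not given: they have to be found in the camera images.
- facedown_center (a point): Centre of the loose wooden board to turn over, 120 x 88 x 12 mm, 0.08 to 0.16 kg: it lies flat, plain back up, 40 to 95 mm clear of the divider's foot, on either side of it. x: along its 120 mm length, within 10 degrees of parallel to the divider; y: along its width; z: out of the plain back (up now, down when turned over). The other face is a frame round a recess with pale resin lumps.
- divider_top (a point): Centre of the top of the fixed divider, a slippery lacquered ridge 270 mm long, 50 mm high; x along it, y across, z up. Top flat, 18 mm wide; both long faces slope at 58 degrees to feet 40 mm either side of the middle. A board pushed flush on the slope stays there, its upper edge 25 mm above the divider's top; it can also stand exactly upright, and falls when pulled some 8 degrees past that.
- faceup_center (a point): Centre of the other board, the same size and make but lying with its resin lumps up, on the other side of the divider; loose, to be left alone. Its x runs along its length and its z points out of the resin face (up).

How it is judged (in metres and radians):
On the way:
1. the face-down board has been pushed up the divider and leans on its slope by itself, between 45 and 80 degrees from flat, the robot clear of it (angle between facedown_center's own z axis and vertical between 0.785 and 1.396 rad and horizontal distance between facedown_center and divider_top below 0.15 m and contact force between facedown and divider above 0.05 N and contact force between each of the arm, the fingers and facedown below 0.05 N), for 0.2 s.
At the end, for the whole second after the job is handed in: The board that lay face down lies flat on the counter (within 10 degrees, its centre under 14 mm high) with its resin face up, at rest, its centre within 250 mm of the middle of the divider; the other board lies face up within 20 mm of where it was (angle between facedown_center's own z axis and vertical above 2.967 rad and height (world z) of facedown_center below 0.014 m and horizontal distance between facedown_center and divider_top below 0.25 m and linear speed of facedown below 0.02 m/s and distance of faceup_center from where it was at the start of the episode below 0.02 m and angle between faceup_center's own z axis and vertical below 0.17 rad); the robot touches nothing.
It fails at once if the other board is shoved more than 20 mm or tipped (distance of faceup_center from where it was at the start of the episode above 0.02 m or angle between faceup_center's own z axis and vertical above 0.35 rad).
It also fails if it takes over 48 s, if anything falls off the work surface, if the arm or the gripper's body presses on something with over 40 N, if the wrist force passes 120 N, or if a joint passes its speed limit or range.

## Working session

There is one attempt and no reset: what is moved stays moved. The work goes in short steps, Python scripts to look and compute and a shell command to move; the robot and the scene stay as the last step left them, time stands still between calls to the robot, and variables do not carry over. Pictures are saved under pics/ and viewed, about 8 in all and at most 12, crops included, and the job is handed in when it is done.

```bash
mkdir -p pics; ls
cat > h.py <<'E'
from rig import *
import numpy as np, cv2
def snap(name,fn,box=None,s=1):
    im=get_image(name); f=im["frame"][:,:,::-1].copy()
    if box: f=f[box[1]:box[3],box[0]:box[2]]
    f=cv2.resize(f,None,fx=s,fy=s,interpolation=cv2.INTER_CUBIC); cv2.imwrite("pics/"+fn,f); return im
def K(im):
    h=im["frame"].shape[0]; return h/2/np.tan(np.radians(im["fov_y"])/2)
def unproj(im,u,v,z):
    f=K(im); p=np.array([(u-im["cx"])/f,(v-im["cy"])/f]); q=p.copy()
    for _ in range(20): q=p/(1+im["k1"]*(q@q))
    M=np.array(im["world_to_cam"]); R,t=M[:3,:3],M[:3,3]
    d=R.T@np.array([q[0],-q[1],-1]); c=-R.T@t
    return c+d*(z-c[2])/d[2]
def proj(im,P):
    M=np.array(im["world_to_cam"]); c=M[:3,:3]@np.array(P)+M[:3,3]
    q=np.array([c[0],-c[1]])/-c[2]; q=q*(1+im["k1"]*(q@q)); return q*K(im)+[im["cx"],im["cy"]]
E
python3 - <<'E'
from h import *
for n in("top","scene"):
    im=snap(n,n+"0.png",s=1.5)
    print(n,im["fov_y"],im["k1"],im["cx"],im["cy"],np.array(im["world_to_cam"]).round(3).tolist())
print(observe())
E
```

```text
pics
top 57.093687611297405 0.03648989936770827 252.2989549032947 194.25493273943067 [[0.027, -1.0, 0.004, 0.001], [0.995, 0.028, 0.097, -0.554], [-0.097, 0.001, 0.995, -0.667], [0.0, 0.0, 0.0, 1.0]]
scene 56.491949720641344 -0.05111296735718859 259.28002538341076 191.7919759017016 [[-0.906, 0.422, 0.018, 0.499], [-0.286, -0.644, 0.71, 0.118], [0.311, 0.638, 0.704, -0.886], [0.0, 0.0, 0.0, 1.0]]
{'time_s': 0.1, 'q': array([ 5.44140619e+01,  2.18379428e+01,  7.43796533e+01, -1.82337298e-04,
        8.38595022e+01, -1.23349962e+01]), 'qvel': array([-0.03356044, -0.14698522, -0.21071169, -0.01694507, -0.09685218,
       -0.06800645]), 'joint_efforts': array([ 3.45046326e-03, -4.49218726e+01, -2.31657797e+01, -1.49793600e-04,
        3.67549947e-03,  2.32748715e-05]), 'position': array([0.21694314, 0.5050953 , 0.21837038]), 'tool_rot': array([[ 3.94758133e-01,  9.18784745e-01, -7.80473514e-04],
       [ 9.18784135e-01, -3.94758802e-01, -1.09615669e-03],
       [-1.31523083e-03, -2.84369916e-04, -9.99999095e-01]]), 'ft_force': array([ 0.88288247,  1.24196491, -1.08644879]), 'wrist_torque': array([-0.02865619,  0.00566196,  0.00228221]), 'grip_width': 0.08511796193713637}
```

View pics/top0.png

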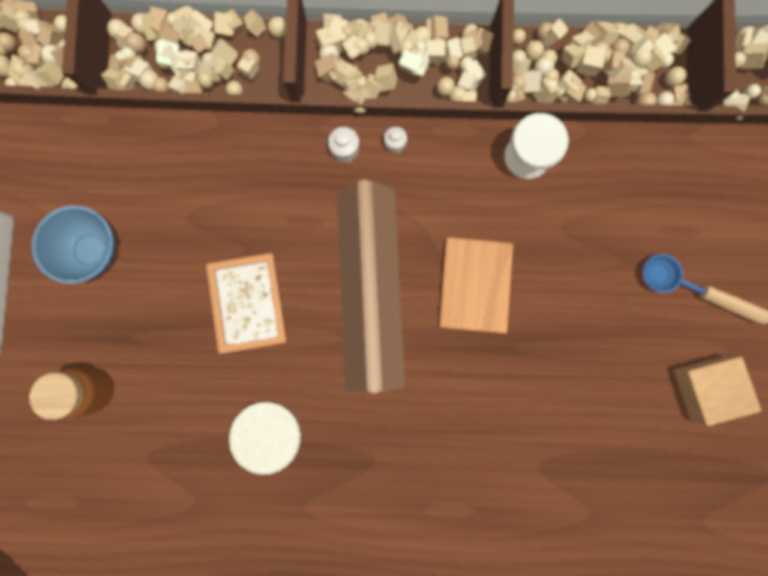

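View pics/scene0.png

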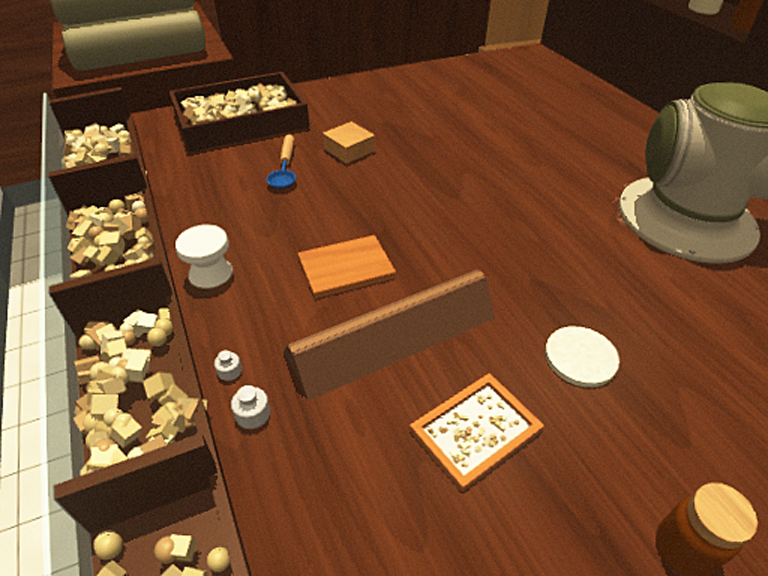

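The top picture shows the face-down board at about (477,285) and the face-up board at (246,303). The divider top runs from (365,181) to (375,392), all in 1.5x pixels.

Run:
```python
from h import *
im=get_image("top")
g=lambda x,y,z:unproj(im,(x+.5)/1.5-.5,(y+.5)/1.5-.5,z)
c=np.array([g(*p,.012) for p in[(447,237),(513,242),(507,332),(441,327)]]);print(c.round(4),c.mean(0))
l=(c[0]+c[1]-c[2]-c[3])/2;print("board len,ang",np.hypot(*l[:2]),np.degrees(np.arctan2(l[1],l[0])))
w=(c[0]+c[3]-c[1]-c[2])/2;print(np.hypot(*w[:2]))
d=np.array([g(*p,.05) for p in[(359,181),(372,181),(367,392),(381,392)]]);print(d.round(4),d.mean(0))
l=(d[0]+d[1]-d[2]-d[3]);print("div",np.hypot(*l[:2])/2,np.degrees(np.arctan2(l[1],l[0])))
f=np.array([g(*p,.0) for p in[(338,190),(395,190),(347,391),(405,388)]]);print(f.round(4),f.mean(0))
u=np.array([g(*p,.012) for p in[(207,262),(272,254),(285,343),(219,353)]]);print(u.mean(0))
```

```text
[[ 0.6323 -0.0739  0.012 ]
 [ 0.6278 -0.1629  0.012 ]
 [ 0.5065 -0.1553  0.012 ]
 [ 0.5107 -0.0678  0.012 ]] [ 0.56931684 -0.11497922  0.012     ]
board len,ang 0.12164704833252135 -3.22984009085584
0.08833494682211328
[[0.6945 0.0456 0.05  ]
 [0.695  0.0289 0.05  ]
 [0.4263 0.0274 0.05  ]
 [0.4268 0.01   0.05  ]] [0.5606662  0.02799676 0.05      ]
div 0.2688435624810866 3.954644747946929
[[ 0.6965  0.0765  0.    ]
 [ 0.6988 -0.0024  0.    ]
 [ 0.4224  0.0549  0.    ]
 [ 0.4284 -0.0224  0.    ]] [0.56152592 0.02664028 0.        ]
[0.53598785 0.1927109  0.012     ]
```

```bash
python3 -m crank '[0,0,-0.055,0.018,-0.035,0,50, 0,0,-0.055,0.018,-0.035,0,50, 0,0,-0.055,0.018,-0.035,0,50, 0,0,-0.055,0.018,-0.035,0,50, 0,0,-0.055,0.018,-0.035,0,50, 0,0,-0.055,0.018,-0.035,0,50, 0,0,-0.055,0.018,-0.035,0,50, 0,0,-0.055,0.018,-0.035,0,50, 0,0,-0.055,0.018,-0.035,0,50, 0,0,-0.055,0.018,-0.035,0,50, 0,0,-0.055,0.018,-0.035,0,50, 0,0,-0.055,0.018,-0.035,0,50, 0,0,-0.055,0.018,-0.035,0,50, 0,0,-0.055,0.018,-0.035,0,50, 0,0,-0.055,0.018,-0.035,0,50, 0,0,-0.055,0.018,-0.035,0,50, 0,0,-0.055,0.018,-0.035,0,50, 0,0,-0.055,0.018,-0.035,0,50, 0,0,-0.055,0.018,-0.035,0,50, 0,0,-0.055,0.018,-0.035,0,50]' && python3 -m crank '[0,0,0,0,-0.005,-0.03,50, 0,0,0,0,0,-0.04,50, 0,0,0,0,0,-0.04,50, 0,0,0,0,0,-0.04,50, 0,0,0,0,0,-0.03,50, 0,0,0,0,0,-0.01,50, 0,0,0,0,0,0,50, 0,0,0,0,0,0,50]'; python3 -c "
from h import *
snap('scene','s1.png',(150,100,350,260),4)"
```

```text
time_s: 2.15
position: [0.5775, -0.1962, 0.2186]
tool_rot: [[0.998, 0.063, -0.001], [0.063, -0.998, 0.0], [-0.001, -0.0, -1.0]]
ft_force: [0.3, 1.0, 0.4]
grip_width: 0.0425
time_s: 2.95
position: [0.5779, -0.2001, 0.0304]
tool_rot: [[0.998, 0.065, 0.002], [0.065, -0.998, -0.001], [0.002, 0.001, -1.0]]
ft_force: [0.2, -0.2, 0.2]
grip_width: 0.0427
```

View pics/s1.png

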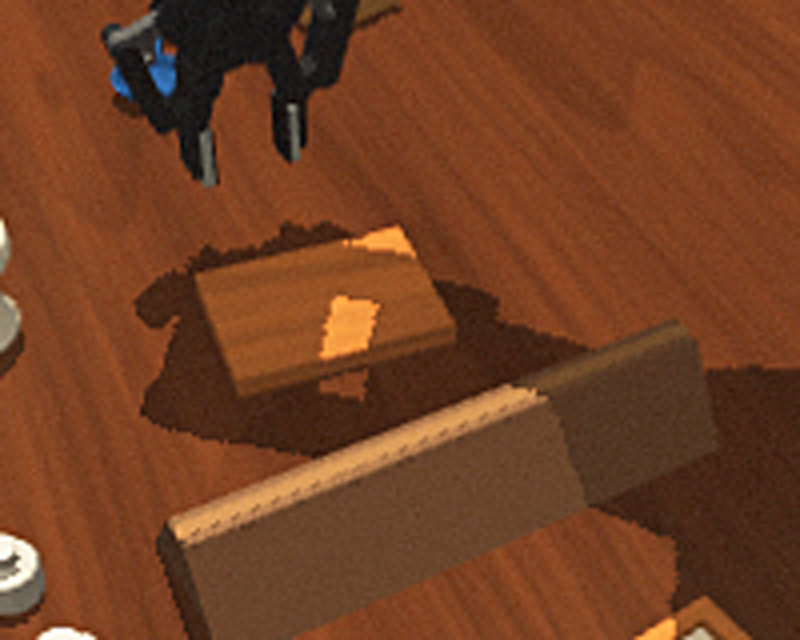

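The crop shows the fingertips at (208,185) and (292,160), behind the board and clear of it. I'll work out their height next.

Run:
```python
from h import *
im=get_image("scene")
for p in[(208,185),(292,160)]:
    for z in(0,.01,.016,.022,.03): print(z,unproj(im,150+p[0]/4,100+p[1]/4,z).round(4))
```

```text
0 [ 0.5876 -0.2486  0.    ]
0.01 [ 0.5908 -0.2358  0.01  ]
0.016 [ 0.5928 -0.2281  0.016 ]
0.022 [ 0.5948 -0.2204  0.022 ]
0.03 [ 0.5974 -0.2102  0.03  ]
0 [ 0.5322 -0.2517  0.    ]
0.01 [ 0.5366 -0.2389  0.01  ]
0.016 [ 0.5391 -0.2312  0.016 ]
0.022 [ 0.5417 -0.2234  0.022 ]
0.03 [ 0.5452 -0.2132  0.03  ]
```

Run:
```python
from h import *
im=get_image("scene"); o=observe(); print(o["position"],o["grip_width"])
q=lambda P:((proj(im,P)-[150,100])*4).round(0)
print("board corners",q([.6323,-.0739,.012]),q([.5107,-.0678,.012]),q([.6278,-.1629,.012]))
print("divider top",q([.6945,.0456,.05]),q([.4268,.01,.05]))
for z in (.016,.03,.045): print(z,q([.578+.02,-.189,z]),q([.578-.02,-.189,z]))
snap("top","t1.png",(300,120,400,260),5)
```

```text
[ 0.57782256 -0.20006178  0.03055858] 0.04257967283846854
board corners [231. 380.] [452. 322.] [186. 273.]
divider top [177. 542.] [673. 317.]
0.016 [221. 226.] [287. 208.]
0.03 [219. 206.] [286. 189.]
0.045 [217. 185.] [285. 167.]
```

View pics/t1.png

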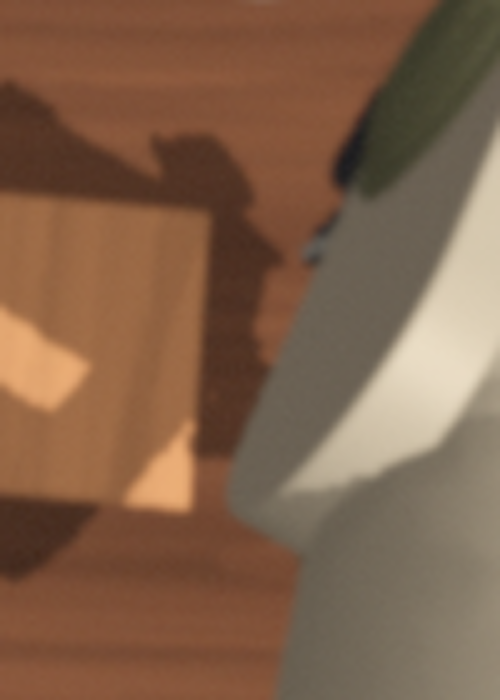

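The scene calibration fits the board and divider. The finger tips look higher than expected, so I'll lower them carefully and watch the force.

```bash
python3 -m crank '[0,0,0,0,0,-0.003,50, 0,0,0,0,0,-0.003,50, 0,0,0,0,0,-0.002,50, 0,0,0,0,0,-0.002,50,0,0,0,0,0,0,50]'; python3 -m crank '[0,0,0,0,0,-0.002,50, 0,0,0,0,0,0,50]';python3 -c "
from h import *
snap('scene','s2.png',(160,100,260,200),6)"
```

```text
time_s: 3.65
position: [0.5769, -0.1996, 0.0185]
tool_rot: [[0.998, 0.065, -0.001], [0.065, -0.998, 0.0], [-0.001, -0.0, -1.0]]
ft_force: [0.8, 0.6, -1.2]
grip_width: 0.0424
time_s: 3.85
position: [0.577, -0.1997, 0.0167]
tool_rot: [[0.998, 0.065, -0.0], [0.065, -0.998, 0.0], [-0.0, -0.0, -1.0]]
ft_force: [0.5, 0.3, 0.6]
grip_width: 0.0429
```

View pics/s2.png

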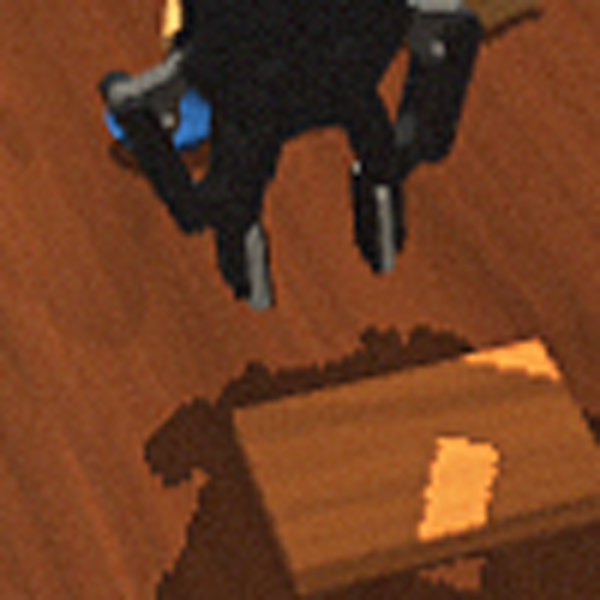

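```bash
for i in 1; do python3 -m crank '[0,0,0,0,0,-0.002,50, 0,0,0,0,0,0,50]'; python3 -m crank '[0,0,0,0,0,-0.002,50, 0,0,0,0,0,0,50]'; python3 -m crank '[0,0,0,0,0,-0.0015,50, 0,0,0,0,0,0,50]'; done | egrep 'pos|force'
```

```text
position: [0.577, -0.1996, 0.0147]
ft_force: [-1.2, 0.1, 0.1]
position: [0.577, -0.1996, 0.0127]
ft_force: [0.1, -0.2, -0.3]
position: [0.577, -0.1996, 0.0112]
ft_force: [-0.6, -0.4, 0.0]
```

```bash
for i in 1; do python3 -m crank '[0,0,0,0,0,-0.0015,50, 0,0,0,0,0,0,50]'; python3 -m crank '[0,0,0,0,0,-0.0015,50, 0,0,0,0,0,0,50]'; python3 -m crank '[0,0,0,0,0,-0.0015,50, 0,0,0,0,0,0,50]'; done | egrep 'pos|force';python3 -c "
from h import *
snap('scene','s3.png',(160,100,260,200),6)"
```

```text
position: [0.577, -0.1996, 0.0097]
ft_force: [-0.4, 0.0, -0.1]
position: [0.577, -0.1996, 0.0082]
ft_force: [0.1, -0.5, -0.5]
position: [0.577, -0.1997, 0.0067]
ft_force: [1.5, 0.1, 0.5]
```

View pics/s3.png

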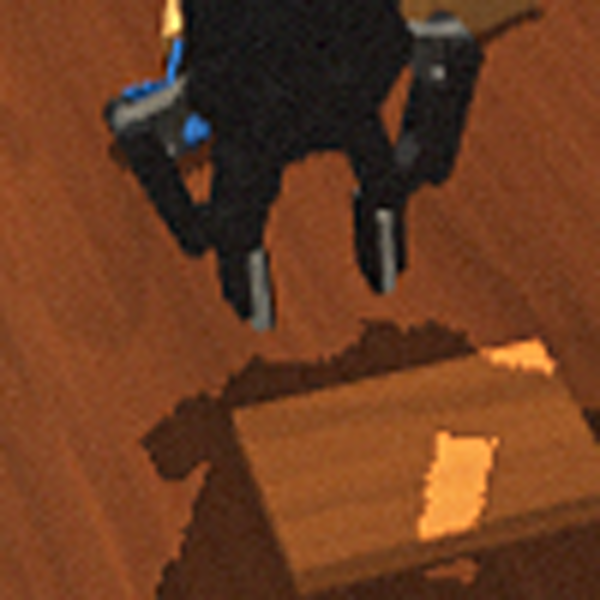

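```bash
for i in 1; do python3 -m crank '[0,0,0,0,0,-0.0015,50, 0,0,0,0,0,0,50]'; python3 -m crank '[0,0,0,0,0,-0.0015,50, 0,0,0,0,0,0,50]'; done | egrep 'pos|force'
python3 - <<'E'
from h import *
im=get_image("scene"); print(unproj(im,203.7,154.5,.003)); M=np.array(im["world_to_cam"]);print(-M[:3,:3].T@M[:3,3])
t=get_image("top"); print(proj(t,[.597,-.189,.01]),proj(t,[.597,-.189,.03]))
E
```

```text
position: [0.577, -0.1997, 0.0052]
ft_force: [-0.4, 0.3, 0.1]
position: [0.577, -0.1996, 0.0037]
ft_force: [0.5, -0.3, -0.1]
[ 0.59488917 -0.21312327  0.003     ]
[0.76166718 0.43055404 0.53074599]
[354.51235875 176.74355564] [357.49811367 175.25032921]
```

```bash
for i in 1; do python3 -m crank '[0,0,0,0,0,-0.0015,50, 0,0,0,0,0,0,50]'; python3 -m crank '[0,0,0,0,0,-0.0015,50, 0,0,0,0,0,0,50]';python3 -m crank '[0,0,0,0,0,-0.0015,50, 0,0,0,0,0,0,50]'; done | egrep 'pos|force'
```

```text
position: [0.577, -0.1996, 0.0023]
ft_force: [-0.1, -0.1, 0.4]
position: [0.577, -0.1996, 0.0007]
ft_force: [0.1, -0.1, -0.3]
position: [0.577, -0.1996, -0.0008]
ft_force: [-0.7, -0.7, -0.2]
```

Even at TCP z = -0.001 there is no contact, so the half-open fingers sit well back. I'll raise the tool and shut the fingers. The shut tip is then 14 mm ahead, and the gripper body stays higher.

```bash
python3 -m crank '[0,0,0,0,0,0.01,50, 0,0,0,0,0,0.011,0, 0,0,0,0,0,0,0, 0,0,0,0,0,0,0, 0,0,0,0,0,0,0, 0,0,0,0,0,0,0, 0,0,0,0,0,0,0]'; python3 -m crank '[0,0,0,0,0,-0.002,0, 0,0,0,0,0,0,0]'; python3 -m crank '[0,0,0,0,0,-0.0015,0, 0,0,0,0,0,0,0]';  python3 -c "
from h import *
snap('scene','s4.png',(160,100,260,200),6)"
```

```text
time_s: 6.95
position: [0.577, -0.1996, 0.0201]
tool_rot: [[0.998, 0.065, -0.0], [0.065, -0.998, 0.0], [-0.0, -0.0, -1.0]]
ft_force: [-1.2, -0.4, 0.9]
grip_width: 0.0001
time_s: 7.15
position: [0.5769, -0.1996, 0.018]
tool_rot: [[0.998, 0.065, -0.001], [0.065, -0.998, 0.0], [-0.001, -0.0, -1.0]]
ft_force: [-1.1, 0.2, -0.5]
grip_width: 0.0
time_s: 7.35
position: [0.577, -0.1996, 0.0167]
tool_rot: [[0.998, 0.065, -0.0], [0.065, -0.998, 0.0], [-0.0, -0.0, -1.0]]
ft_force: [0.7, -0.3, 0.0]
grip_width: 0.0001
```

View pics/s4.png

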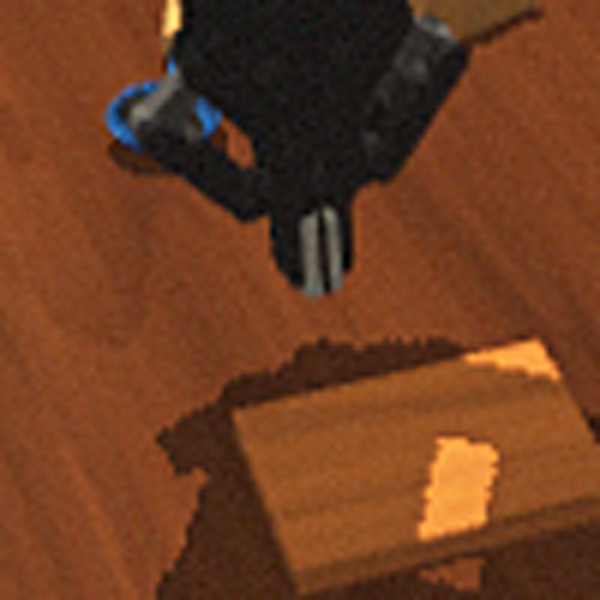

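Run:
```python
from h import *
im=get_image("scene")
for y in(-.189,-.2):
  for z in (.0,.01,.02,.03): print(y,z,((proj(im,[.577,y,z])-[160,100])*6).round())
```

```text
-0.189 0.0 [327. 357.]
-0.189 0.01 [325. 337.]
-0.189 0.02 [323. 317.]
-0.189 0.03 [322. 296.]
-0.2 0.0 [318. 341.]
-0.2 0.01 [316. 321.]
-0.2 0.02 [314. 300.]
-0.2 0.03 [312. 279.]
```

```bash
for i in 1; do python3 -m crank '[0,0,0,0,0,-0.0015,0, 0,0,0,0,0,0,0]'; python3 -m crank '[0,0,0,0,0,-0.0015,0, 0,0,0,0,0,0,0]';python3 -m crank '[0,0,0,0,0,-0.0015,0, 0,0,0,0,0,0,0]';python3 -m crank '[0,0,0,0,0,-0.0015,0, 0,0,0,0,0,0,0]'; done | egrep 'pos|force'
```

```text
position: [0.577, -0.1996, 0.0152]
ft_force: [-0.5, -0.5, -0.7]
position: [0.577, -0.1996, 0.0137]
ft_force: [0.7, -0.1, -0.1]
position: [0.577, -0.1996, 0.0122]
ft_force: [-0.3, -0.1, -0.5]
position: [0.577, -0.1996, 0.0107]
ft_force: [0.2, 0.1, -0.4]
```

```bash
for i in 1; do python3 -m crank '[0,0,0,0,0,-0.0025,0, 0,0,0,0,0,0,0]'; python3 -m crank '[0,0,0,0,0,-0.0025,0, 0,0,0,0,0,0,0]';python3 -m crank '[0,0,0,0,0,-0.0025,0, 0,0,0,0,0,0,0]';python3 -m crank '[0,0,0,0,0,-0.002,0, 0,0,0,0,0,0,0]'; done | egrep 'pos|force';  python3 -c "
from h import *
snap('scene','s5.png',(160,100,260,200),6)"
```

```text
position: [0.577, -0.1996, 0.0081]
ft_force: [0.1, 0.7, 0.2]
position: [0.5769, -0.1996, 0.0056]
ft_force: [-0.2, 0.3, 0.6]
position: [0.5769, -0.1996, 0.0031]
ft_force: [0.0, -0.0, -0.1]
position: [0.577, -0.1996, 0.0012]
ft_force: [0.4, -0.3, -0.6]
```

View pics/s5.png

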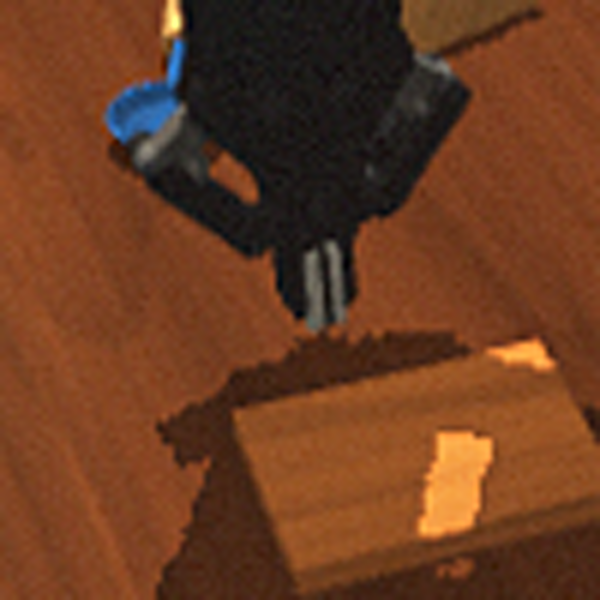

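```bash
for i in 1; do python3 -m crank '[0,0,0,0,0,-0.002,0, 0,0,0,0,0,0,0]'; python3 -m crank '[0,0,0,0,0,-0.002,0, 0,0,0,0,0,0,0]';python3 -m crank '[0,0,0,0,0,-0.001,0, 0,0,0,0,0,0,0]';python3 -m crank '[0,0,0,0,0,-0.001,0, 0,0,0,0,0,0,0]'; done | egrep 'pos|force'
```

```text
position: [0.577, -0.1996, -0.0008]
ft_force: [-0.5, 0.5, 0.1]
position: [0.577, -0.1996, -0.0028]
ft_force: [-0.2, -0.2, 0.1]
position: [0.5771, -0.1997, -0.0037]
ft_force: [1.3, 0.7, -0.2]
position: [0.577, -0.1997, -0.0047]
ft_force: [0.3, 0.2, 0.6]
```

```bash
for i in 1; do python3 -m crank '[0,0,0,0,0,-0.001,0, 0,0,0,0,0,0,0]'; python3 -m crank '[0,0,0,0,0,-0.001,0, 0,0,0,0,0,0,0]';python3 -m crank '[0,0,0,0,0,-0.001,0, 0,0,0,0,0,0,0]'; done | egrep 'pos|force'
```

```text
position: [0.5771, -0.1997, -0.0057]
ft_force: [-0.9, 1.2, -0.4]
position: [0.577, -0.1996, -0.0067]
ft_force: [-0.3, 0.7, -0.7]
position: [0.577, -0.1996, -0.0077]
ft_force: [0.7, -0.6, 0.2]
```

```bash
python3 -m crank '[0,0,0,-0.0004,0.0055,0,0, 0,0,0,-0.0004,0.0055,0,0, 0,0,0,-0.0004,0.0055,0,0, 0,0,0,-0.0004,0.0055,0,0, 0,0,0,-0.0004,0.0055,0,0, 0,0,0,-0.0004,0.0055,0,0, 0,0,0,-0.0004,0.0055,0,0, 0,0,0,-0.0004,0.0055,0,0, 0,0,0,-0.0004,0.0055,0,0, 0,0,0,-0.0004,0.0055,0,0, 0,0,0,-0.0004,0.0055,0,0, 0,0,0,-0.0004,0.0055,0,0, 0,0,0,-0.0004,0.0055,0,0, 0,0,0,-0.0004,0.0055,0,0]'; python3 -c "
from h import *
snap('scene','s6.png',(160,100,320,230),5)"
```

```text
time_s: 11.9
position: [0.5715, -0.1223, -0.0075]
tool_rot: [[0.998, 0.065, 0.0], [0.065, -0.998, -0.0], [0.0, 0.0, -1.0]]
ft_force: [0.5, -0.5, -0.2]
grip_width: -0.0
```

View pics/s6.png

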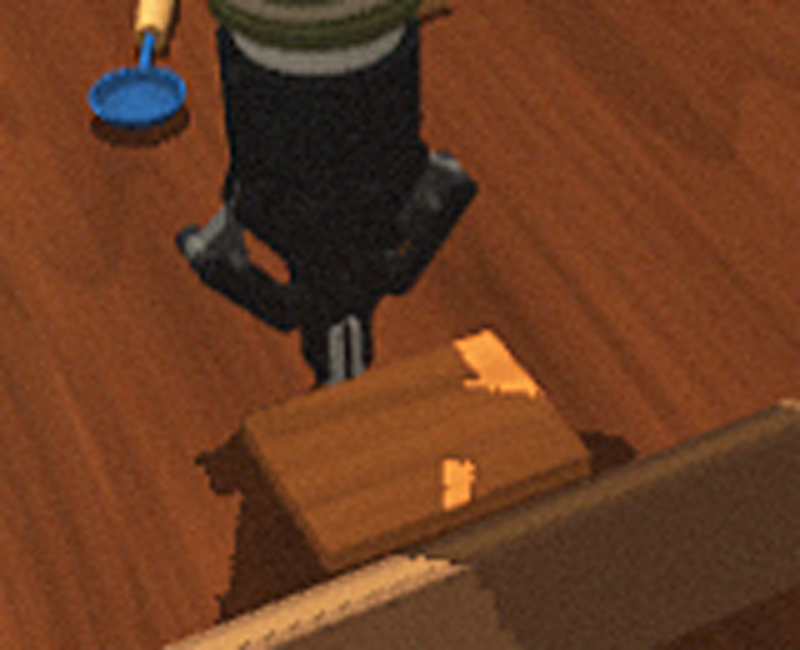

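The board is moving. Its trailing edge runs from (245,420) to (490,330) in the crop, the leading edge is near (330,550)-(590,455), and the finger touches at (347,380).

Run:
```python
from h import *
im=get_image("scene")
c=np.array([unproj(im,160+x/5,100+y/5,.012) for x,y in[(245,420),(490,330),(590,457),(327,555)]])
D=np.array([.5605,.0275]);a=np.radians(3.8);n=np.array([np.sin(a),-np.cos(a)]);t=np.array([np.cos(a),np.sin(a)])
for p in c: print(p.round(4),"perp",((p[:2]-D)@n).round(4),"along",((p[:2]-D)@t).round(4))
print("tcp",(observe()["position"][:2]-D)@n,(observe()["position"][:2]-D)@t)
```

```text
[ 0.6191 -0.1039  0.012 ] perp 0.135 along 0.0498
[ 0.5005 -0.115   0.012 ] perp 0.1382 along -0.0693
[ 0.4964 -0.0253  0.012 ] perp 0.0484 along -0.0674
[ 0.6153 -0.0185  0.012 ] perp 0.0495 along 0.0516
tcp 0.14970860738972142 0.0009247713475585337
```

```bash
python3 -m crank '[0,0,0,0.0004,-0.006,0,0, 0,0,0,-0.009,-0.0006,0,0, 0,0,0,-0.0004,0.006,0,0, 0,0,0,-0.0004,0.006,0,0, 0,0,0,-0.0004,0.006,0,0, 0,0,0,-0.0004,0.006,0,0, 0,0,0,-0.0004,0.006,0,0, 0,0,0,-0.0004,0.006,0,0, 0,0,0,-0.0004,0.006,0,0, 0,0,0,-0.0004,0.006,0,0, 0,0,0,-0.0004,0.006,0,0, 0,0,0,-0.0004,0.006,0,0, 0,0,0,-0.0004,0.006,0,0]';python3 -m crank '[0,0,0,-0.0003,0.005,0,0, 0,0,0,-0.0003,0.004,0,0,0,0,0,-0.0002,0.003,0,0,0,0,0,0,0,0,0]'; python3 -c "
from h import *
snap('scene','s7.png',(160,100,320,230),5)
o=observe()['position'];D=np.array([.5605,.0275]);a=np.radians(3.8);print((o[:2]-D)@[np.sin(a),-np.cos(a)])"
```

```text
time_s: 13.3
position: [0.5584, -0.0627, -0.0076]
tool_rot: [[0.998, 0.065, -0.0], [0.065, -0.998, 0.0], [-0.0, -0.0, -1.0]]
ft_force: [-0.0, -0.7, -0.7]
grip_width: -0.0002
time_s: 13.7
position: [0.5577, -0.0509, -0.0076]
tool_rot: [[0.998, 0.065, -0.0], [0.065, -0.998, 0.0], [-0.0, -0.0, -1.0]]
ft_force: [0.1, -0.5, -0.5]
grip_width: 0.0001
0.07824729992727959
```

View pics/s7.png

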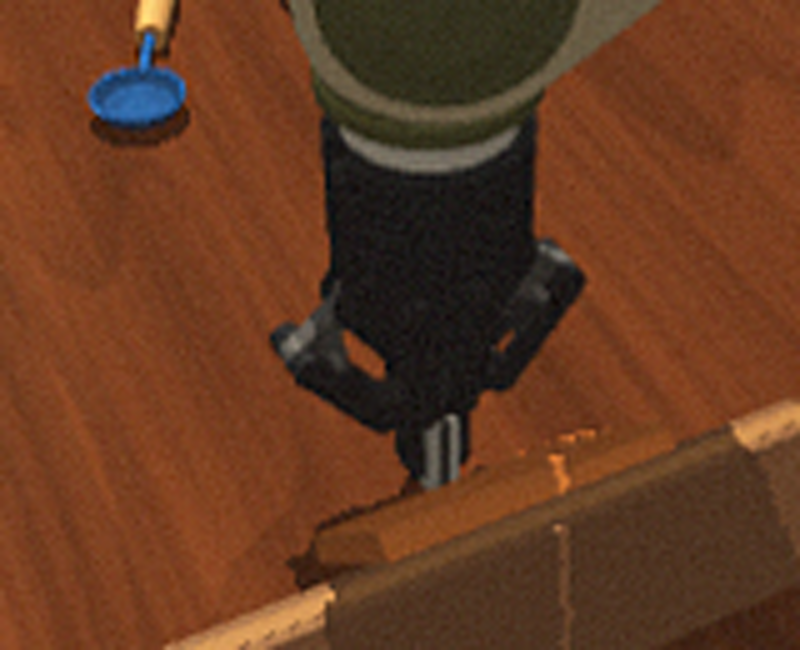

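The board is tilted part-way up the slope, square to the divider, with the finger centred behind it. I'll keep going in small steps and watch the force.

```bash
for i in 1; do python3 -m crank '[0,0,0,-0.0002,0.003,0,0, 0,0,0,-0.0002,0.003,0,0, 0,0,0,-0.0002,0.003,0,0, 0,0,0,0,0.002,0,0,0,0,0,0,0,0,0]';python3 -m crank '[0,0,0,0,0.002,0,0,0,0,0,0,0,0,0]';python3 -m crank '[0,0,0,0,0.0015,0,0,0,0,0,0,0,0,0]'; done | egrep 'pos|force';  python3 -c "
from h import *
snap('scene','s8.png',(160,100,320,230),5)
o=observe()['position'];D=np.array([.5605,.0275]);a=np.radians(3.8);print((o[:2]-D)@[np.sin(a),-np.cos(a)])"
```

```text
position: [0.5571, -0.04, -0.0075]
ft_force: [0.4, 0.1, 0.5]
position: [0.5572, -0.0381, -0.0075]
ft_force: [0.3, -0.3, 0.6]
position: [0.5571, -0.0367, -0.0076]
ft_force: [0.5, -0.3, -0.2]
0.06382391617287891
```

View pics/s8.png

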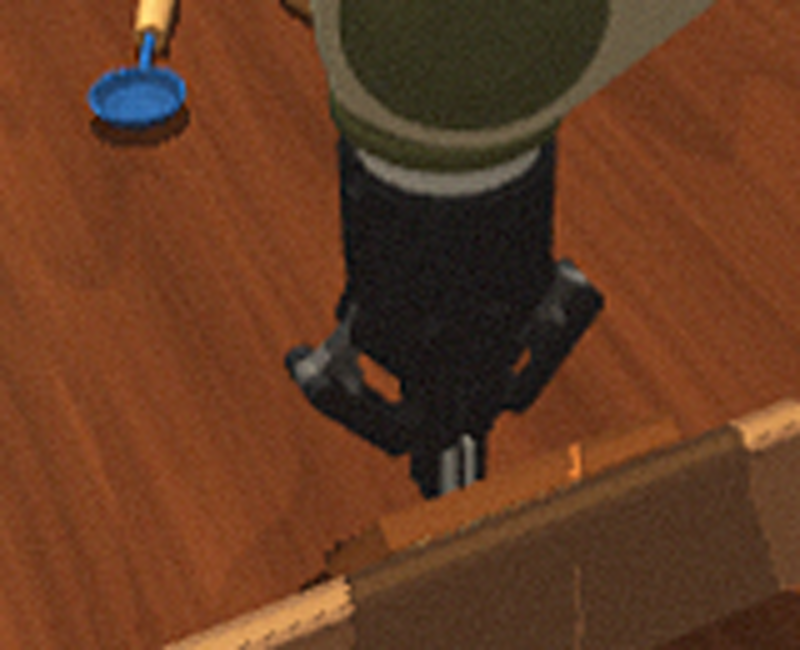

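Run:
```python
from h import *
im=get_image("scene")
D=np.array([.5605,.0275]);a=np.radians(3.8);n=np.array([np.sin(a),-np.cos(a)]);t=np.array([np.cos(a),np.sin(a)])
P=lambda al,p,z:((proj(im,[*(D+al*t+p*n),z])-[160,100])*5).round().astype(int).tolist()
print("div top near edge",P(.135,-.009,.05),P(-.06,-.009,.05),"far",P(.135,.009,.05))
for th in(25,30,35,40,45,50,55,58):
    r=np.radians(th); 
    A=.04-.088*np.sin(r)/np.tan(np.radians(58))+.088*np.cos(r) if .088*np.sin(r)<.05 else .009+.05/np.tan(r)
    o=[]
    for al in(.051,-.069):
        L=(A-.088*np.cos(r),.088*np.sin(r)); U=(L[0]+.012*np.sin(r),L[1]+.012*np.cos(r)); o+=[P(al,*L),P(al,*U)]
    print(th,"B",round(A+.012*np.sin(r),4),o)
```

```text
div top near edge [171, 678] [657, 487] far [152, 641]
25 B 0.1016 [[363, 567], [356, 538], [638, 460], [633, 432]]
30 B 0.0947 [[367, 562], [359, 532], [645, 455], [639, 426]]
35 B 0.0873 [[371, 558], [362, 527], [652, 449], [645, 420]]
40 B 0.0763 [[380, 559], [369, 528], [664, 450], [655, 420]]
45 B 0.0675 [[385, 557], [373, 525], [671, 446], [661, 416]]
50 B 0.0601 [[387, 551], [375, 519], [676, 440], [664, 410]]
55 B 0.0538 [[388, 544], [375, 512], [678, 433], [666, 403]]
58 B 0.0504 [[388, 539], [374, 507], [679, 428], [665, 398]]
```

```bash
for i in 1; do python3 -m crank '[0,0,0,0,0.002,0,0,0,0,0,0,0.002,0,0,0,0,0,0,0,0,0]';python3 -m crank '[0,0,0,0,0.0015,0,0,0,0,0,0,0,0,0]';python3 -m crank '[0,0,0,0,0.0015,0,0,0,0,0,0,0,0,0]'; done | egrep 'time|pos|force'
```

```text
time_s: 15.05
position: [0.5571, -0.0325, -0.0076]
ft_force: [0.0, -0.3, 1.0]
time_s: 15.25
position: [0.5572, -0.0318, -0.0075]
ft_force: [0.0, -4.1, 0.4]
time_s: 15.45
position: [0.5575, -0.0314, -0.0072]
ft_force: [-1.1, -9.7, 1.2]
```

Force rises at y ≈ -0.032, so the board is flush against the slope. I'll back off and raise the tool clear.

```bash
python3 -m crank '[0,0,0,0,-0.003,0,0, 0,0,0,0,-0.007,0,0, 0,0,0,0,-0.02,0,0, 0,0,0,0,-0.04,0.01,0, 0,0,0,0,-0.045,0.03,0, 0,0,0,0,-0.03,0.05,0, 0,0,0,0,-0.02,0.05,0, 0,0,0,0,0,0.05,0, 0,0,0,0,0,0.03,0, 0,0,0,-0.04,0,0,0, 0,0,0,-0.05,0,0,0, 0,0,0,0,0,0,0]'
python3 - <<'E'
from h import *
a=snap('scene','a.png',(160,110,330,240),4);b=snap('top','b.png',(190,100,360,280),4)
A=cv2.imread('pics/a.png');B=cv2.imread('pics/b.png');
A=cv2.resize(A,(400,306));B=cv2.resize(B,(400,424));
c=np.zeros((424,800,3),np.uint8);c[:306,:400]=A;c[:,400:]=B;cv2.imwrite('pics/ab.png',c)
D=np.array([.5605,.0275]);an=np.radians(3.8);n=np.array([np.sin(an),-np.cos(an)]);t=np.array([np.cos(an),np.sin(an)])
for al,p,z in[(.051,-.0066,.0746),(.051,.0036,.081),(-.069,.0036,.081),(.051,.0502,.0064),(-.069,.0502,.0064)]:
    X=[*(D+al*t+p*n),z]; print((al,p,z),((proj(a,X)-[160,110])*400/170).round(),((proj(b,X)-[190,100])*400/170+[400,0]).round())
E
```

```text
time_s: 16.65
position: [0.462, -0.184, 0.1987]
tool_rot: [[0.998, 0.064, -0.005], [0.064, -0.998, 0.003], [-0.004, -0.003, -1.0]]
ft_force: [0.9, 0.4, 1.0]
grip_width: -0.0002
(0.051, -0.0066, 0.0746) [183. 230.] [522. 143.]
(0.051, 0.0036, 0.081) [176. 215.] [535. 141.]
(-0.069, 0.0036, 0.081) [313. 164.] [541. 296.]
(0.051, 0.0502, 0.0064) [155. 241.] [589. 156.]
(-0.069, 0.0502, 0.0064) [278. 194.] [596. 295.]
```

View pics/ab.png

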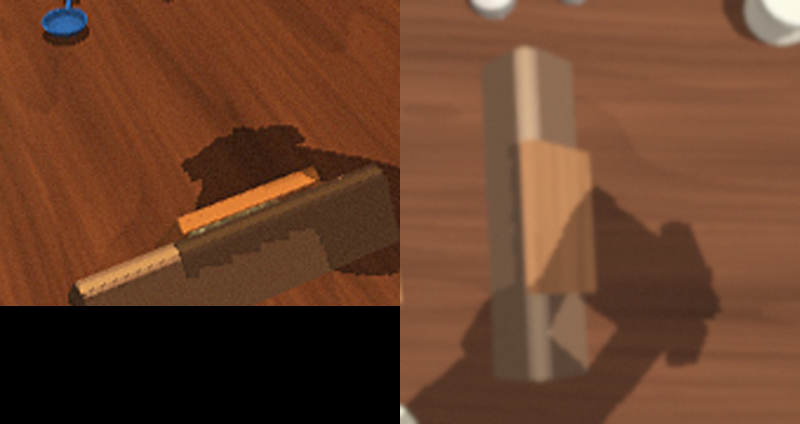

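Last picture (12 of 12). In the top view the board leans flush, with corners at (522,143), (590,156) and (596,295). These match the 58° prediction, and the arm is clear. Next I'll go over to the far side of the divider, behind the board's upper edge.

```bash
python3 -m crank '[0,0,0,0.0085,0.027,0,0, 0,0,0,0.0085,0.027,0,0, 0,0,0,0.0085,0.027,0,0, 0,0,0,0.0085,0.027,0,0, 0,0,0,0.0085,0.027,0,0, 0,0,0,0.0085,0.027,0,0, 0,0,0,0.0085,0.027,0,0, 0,0,0,0.0085,0.027,0,0, 0,0,0,0.0085,0.027,0,0, 0,0,0,0.0085,0.027,0,0, 0,0,0,0,0,-0.04,0, 0,0,0,0,0,-0.04,0, 0,0,0,0,0,-0.04,0, 0,0,0,0,0,-0.026,0, 0,0,0,0,0,0,0, 0,0,0,0,0,0,0]'
python3 - <<'E'
from h import *
a=snap('scene','c.png',(160,110,330,240),4)
f=cv2.cvtColor(a["frame"],cv2.COLOR_RGB2GRAY)
o=observe()["position"]; print(o)
for dz in(-.014,0,.008,.015): print(dz,proj(a,o+[0,0,dz]).round(1))
u,v=proj(a,o).astype(int); print(f[v-25:v+25:1,u-8:u+9:2])
E
```

```text
time_s: 18.35
position: [0.5532, 0.0846, 0.0539]
tool_rot: [[0.998, 0.065, 0.001], [0.065, -0.998, 0.0], [0.001, -0.0, -1.0]]
ft_force: [0.4, 0.3, 0.5]
grip_width: 0.0004
[0.5535387  0.08447841 0.05472723]
-0.014 [278.4 229. ]
0 [278.8 223.9]
0.008 [279.1 220.9]
0.015 [279.3 218.2]
[[ 52  32  26  26  29  24  20  31  28]
 [ 40  33  30  28  26  20  29  25  26]
 [ 28  29  37  28  27  23  27  26  23]
 [ 27  33  30  30  24  25  29  28  22]
 [ 32  35  35  31  18  22  21  30  23]
 [ 35  30  27  23  23  27  25  24  34]
 [ 23  30  21  29  27  21  19  19  24]
 [ 31  26  25  22  22  28  28  26  22]
 [ 29  26  29  22  22  26  22  26  58]
 [ 24  22  20  25  17  27  33  45 131]
 [ 22  27  28  27  21  27  16  30 132]
 [ 26  31  29  28  26  28  33  47 107]
 [ 22  20  27  29  25  24  93  36 104]
 [ 23  21  31  24  24  69  99  22 105]
 [ 50  21  27  26  22  90 100  29 100]
 [ 60  19  32  28  17  85  98  18 100]
 [ 66  21  33  23  21  96  97  15 103]
 [ 67  16  26  24  26 103  92  19  98]
 [ 63  35  24  31  21 103  91  23  93]
 [ 73  76  36  24  22 102  93  27  94]
 [ 76  80  23  28  25 102  94  27  97
[... 433 characters left out ...]
 80  75  77  76  76  77  77  77  76]
 [ 72  78  76  74  83  74  82  76  80]
 [ 76  79  73  78  75  74  72  83  83]
 [ 76  70  77  75  76  80  82  84  87]
 [ 76  76  75  77  76  83  83  89  88]
 [ 79  76  82  79  79  85  80  89  92]
 [ 76  70  79  80  75  87  79  80  90]
 [ 78  81  90  85  73  81  80  85  85]
 [ 73  76  92  86  76  83  80  80  87]
 [ 76  83  87  90  74  84  84  79  87]
 [ 80  82  83  88  82  79  84  79  80]
 [ 77  75  83  87  83  79  87  83  78]
 [ 77  82  77  94  87  75  77  85  81]
 [ 77  67  77  84  94  78  83  81  81]
 [ 81  69  80  78  92  79  79  82  78]
 [ 80  71  79  76  91  89  78  81  81]
 [ 83  77  77  84  92  92  74  84  88]
 [ 81  76  76  84  76  96  89  82  85]]
```

```bash
python3 -m crank '[0,0,0,-0.007,0,-0.003,0, 0,0,0,0,0,-0.0035,0, 0,0,0,0.001,-0.015,0,0, 0,0,0,0.001,-0.015,0,0, 0,0,0,0.0003,-0.004,0,0, 0,0,0,0.0003,-0.004,0,0, 0,0,0,0.0003,-0.004,0,0, 0,0,0,0.0003,-0.004,0,0, 0,0,0,0.0003,-0.004,0,0, 0,0,0,0.0003,-0.004,0,0, 0,0,0,0.0003,-0.004,0,0, 0,0,0,0,0,0,0]'
python3 - <<'E'
from h import *
t=get_image('top'); 
D=np.array([.5605,.0275]);an=np.radians(3.8);n=np.array([np.sin(an),-np.cos(an)]);T=np.array([np.cos(an),np.sin(an)])
print((observe()["position"][:2]-D)@n)
# color profile across at along=+.045 (away from finger), on counter plane
for al in(.04,-.06):
  print([(int(p*1000),t["frame"][tuple(proj(t,[*(D+al*T+p*n),.0])[::-1].round().astype(int))].tolist()) for p in np.arange(-.05,.16,.01)])
E
```

```text
time_s: 19.6
position: [0.5493, 0.0258, 0.0469]
tool_rot: [[0.998, 0.065, -0.0], [0.065, -0.998, -0.0], [-0.0, 0.0, -1.0]]
ft_force: [-0.8, -0.1, -0.3]
grip_width: 0.0001
0.000628080594325939
[(-50, [213, 199, 175]), (-40, [215, 201, 177]), (-30, [219, 205, 181]), (-19, [220, 206, 182]), (-9, [221, 207, 184]), (0, [222, 209, 185]), (10, [223, 210, 186]), (20, [224, 210, 187]), (30, [224, 210, 187]), (40, [223, 210, 186]), (50, [222, 208, 185]), (60, [222, 208, 184]), (70, [219, 205, 181]), (80, [122, 111, 95]), (90, [200, 188, 163]), (100, [200, 187, 162]), (110, [200, 187, 162]), (120, [117, 113, 79]), (130, [115, 80, 55]), (140, [119, 74, 51]), (150, [119, 74, 52])]
[(-50, [182, 169, 145]), (-40, [187, 172, 149]), (-30, [180, 165, 142]), (-19, [155, 138, 116]), (-9, [90, 83, 73]), (0, [89, 86, 81]), (10, [71, 69, 69]), (20, [201, 142, 94]), (30, [154, 103, 68]), (40, [160, 108, 71]), (50, [117, 95, 76]), (60, [138, 126, 107]), (70, [200, 187, 163]), (80, [201, 187, 162]), (90, [201, 187, 163]), (100, [169, 148, 123]), (110, [118, 74, 52]), (120, [120, 74, 50]), (130, [118, 74, 51]), (140, [119, 74, 53]), (150, [119, 75, 52])]
```

```bash
python3 -m crank '[0,0,0,0.0003,-0.004,0,0, 0,0,0,0.0003,-0.004,0,0, 0,0,0,0.0003,-0.004,0,0, 0,0,0,0.0003,-0.004,0,0, 0,0,0,0.0003,-0.004,0,0, 0,0,0,0.0003,-0.004,0,0, 0,0,0,0.0003,-0.004,0,0, 0,0,0,0.0003,-0.004,0,0, 0,0,0,0.0003,-0.004,0,0, 0,0,0,0.0003,-0.004,0,0, 0,0,0,0.0003,-0.004,0,0, 0,0,0,0.0003,-0.004,0,0, 0,0,0,0.0003,-0.004,0,0, 0,0,0,0.0003,-0.004,0,0,0,0,0,0,0,0,0,0,0,0,0,0,0,0,0,0,0,0,0,0,0]'
cat > m.py <<'E'
from h import *
im=get_image('scene'); hsv=cv2.cvtColor(im["frame"],cv2.COLOR_RGB2HSV)
D=np.array([.5605,.0275]);an=np.radians(3.8);n=np.array([np.sin(an),-np.cos(an)]);T=np.array([np.cos(an),np.sin(an)])
print("tcp perp",(observe()["position"][:2]-D)@n)
w=((hsv[...,1]<70)&(hsv[...,2]>90)).astype(np.uint8)
k,_,st,c=cv2.connectedComponentsWithStats(w)
for i in range(1,k):
    if st[i,4]>40 and 120<c[i][0]<400 and 90<c[i][1]<330:
        p=unproj(im,*c[i],.01)[:2]; print(st[i].tolist(),c[i].round(),p.round(3),"perp/along",((p-D)@n).round(3),((p-D)@T).round(3))
E
python3 m.py
```

```text
time_s: 21.35
position: [0.5534, -0.0295, 0.047]
tool_rot: [[0.998, 0.065, -0.0], [0.065, -0.998, 0.0], [-0.0, -0.0, -1.0]]
ft_force: [-0.1, 0.6, -0.2]
grip_width: 0.0001
tcp perp 0.056403392036279434
[234, 102, 39, 10, 165] [253. 107.] [ 0.41  -0.345] perp/along 0.362 -0.175
[117, 150, 38, 42, 1098] [136. 169.] [ 0.75  -0.216] perp/along 0.255 0.173
[249, 168, 20, 29, 193] [256. 184.] [ 0.527 -0.066] perp/along 0.091 -0.04
[223, 176, 27, 26, 292] [238. 188.] [ 0.567 -0.069] perp/along 0.097 0.0
[214, 184, 15, 22, 98] [221. 193.] [ 0.604 -0.072] perp/along 0.102 0.037
[143, 234, 18, 19, 260] [151. 243.] [ 0.765 -0.001] perp/along 0.042 0.202
[154, 257, 26, 29, 553] [167. 271.] [0.755 0.067] perp/along -0.027 0.197
[283, 258, 70, 59, 1481] [317. 287.] [0.538 0.198] perp/along -0.171 -0.011
```

Pale resin now shows at perp 0.097 on the board's own side, so it has tipped over. I'll lift clear and verify.

```bash
python3 -m crank '[0,0,0,0,0,0.04,0, 0,0,0,0,0,0.05,0, 0,0,0,0,0,0.05,0, 0,0,0,-0.04,0,0.02,0, 0,0,0,-0.05,0,0,0, 0,0,0,-0.05,0,0,0, 0,0,0,-0.03,0,0,0, 0,0,0,0,0,0,0, 0,0,0,0,0,0,0, 0,0,0,0,0,0,0]'; python3 m.py
python3 - <<'E'
from h import *
im=get_image("scene")
D=np.array([.5605,.0275]);an=np.radians(3.8);n=np.array([np.sin(an),-np.cos(an)]);T=np.array([np.cos(an),np.sin(an)])
hsv=cv2.cvtColor(im["frame"],cv2.COLOR_RGB2HSV)
m=((hsv[...,1]<120)&(hsv[...,2]>90)).astype(np.uint8)
m=cv2.morphologyEx(m,cv2.MORPH_CLOSE,np.ones((5,5)))
for c in cv2.findContours(m,0,2)[0]:
    if cv2.contourArea(c)>500:
        P=np.array([unproj(im,*p[0],.012)[:2] for p in c.astype(float)],np.float32); print("rect",cv2.minAreaRect(P))
E
```

```text
time_s: 22.4
position: [0.3843, -0.0298, 0.207]
tool_rot: [[0.998, 0.065, 0.001], [0.065, -0.998, -0.0], [0.001, 0.0, -1.0]]
ft_force: [0.4, 0.2, 0.4]
grip_width: -0.0002
tcp perp 0.045496536800955396
[117, 150, 38, 42, 1101] [136. 169.] [ 0.75  -0.216] perp/along 0.255 0.173
[223, 172, 46, 30, 490] [246. 186.] [ 0.55  -0.068] perp/along 0.095 -0.017
[214, 184, 15, 22, 96] [221. 193.] [ 0.604 -0.071] perp/along 0.102 0.037
[364, 219, 20, 23, 298] [373. 232.] [0.381 0.141] perp/along -0.126 -0.172
[143, 234, 18, 19, 254] [151. 243.] [ 0.765 -0.001] perp/along 0.042 0.202
[154, 257, 26, 29, 555] [167. 271.] [0.755 0.067] perp/along -0.027 0.197
[283, 258, 69, 59, 1528] [317. 286.] [0.537 0.196] perp/along -0.17 -0.012
rect ((0.5363061428070068, 0.1955794245004654), (0.09857483208179474, 0.06750016659498215), 11.373138427734375)
rect ((0.7549702525138855, 0.06707745790481567), (0.058757927268743515, 0.04082939028739929), 83.2009048461914)
rect ((0.36340194940567017, 0.16418816149234772), (0.09530719369649887, 0.08873603492975235), 52.81268310546875)
rect ((0.5619193911552429, -0.06684842705726624), (0.09886039048433304, 0.06444134563207626), 4.248832702636719)
rect ((0.7522837519645691, -0.21355107426643372), (0.14636662602424622, 0.07677086442708969), 81.25898742675781)
rect ((0.9150744676589966, -0.3597898483276367), (1.090457797050476, 0.2023133635520935), 89.37796020507812)
rect ((-0.17848454415798187, -0.1290385127067566), (0.7230443954467773, 0.2346760481595993), 37.16250991821289)
rect ((0.5913161039352417, -0.681252658367157), (0.11692802608013153, 0.22047899663448334), 86.46905517578125)
rect ((0.747704029083252, -1.2500149011611938), (0.2205202430486679, 0.3630194067955017), 89.7176284790039)
```

The turned board's recess measures 99 × 64 mm at (0.562, -0.067), against 99 × 67 mm for the untouched one, so it lies flat with its face up. The arm is clear, so I'll hand in.

```bash
python3 -c "
from rig import *
print(close_job())"
```

```text
the job is handed in; nothing more can be done
None
```

The face-down board has been turned over and lies flat with its resin up, about 95 mm from the middle of the divider. I handed the job in at about 22.5 s of the 48 s allowed.

- **Push:** I pushed the board with the shut fingers up the divider until the force rose to about 10 N. After I backed off, it leaned by itself, and its corners in the pictures matched a 58° lean.
- **Tip-over:** I pushed from behind its upper edge until it fell back onto its own side of the divider.
- **Last check:** The resin recess measured about 99 × 64 mm, centred at (0.562, -0.067). The untouched board's recess measures 99 × 67 mm. That check was done by image code only, because my 12 viewed pictures were used up.
- **Other board:** I measured it within about 3 mm of its start, which is within measuring error.
- **Disagreement:** The fingertips appeared about 20 mm higher than the tool frame description implies: no contact was felt with the shut fingers even at a reported TCP height of -8 mm. I set heights by the camera and the force readings instead.

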